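# Slide the lamp round the arc rail to light the seed pod

## Task

Set up the light for drawing the seed pod: take the small black lamp (not the white reflector), thread its bored foot onto the open end of the curved blue rod with the lens facing the pod, and slide it round the bend, turning it to follow the rod, until it meets the dark block at the other end. Let go of it there, standing on the desk with the lens still facing squarely inward. Leave the reflector and the pod where they are.

Things in the scene. Friction and masses are not known exactly. Their poses are not given: they have to be found in the camera images.
- arc_rail: Fixed level blue rod, 8 mm thick, axis 22 mm above the desk, bent to an arc of radius 150. Origin: arc centre, on the desk; z up. Angles from x to y: open end -75 deg (x 39, y -145), rod enters dark block at +8 deg. Block 62 (x) x 60 (y) x 40 high, screw on top to 44, centre x 148, y 52, flat stop face y = 22. Lamp home: origin x 150, y 0, its x axis along this x.
- lamp: Loose black lamp on an aluminium foot, about 0.25 kg, 100 mm high. Origin: centre of underside; z up; lens looks to -x, so on the rod x points away from the arc centre. Foot 48 (x) x 42 (y) x 44 high; 24 mm bore along y, axis 22 above the underside. Housing, the grip: 36 (x) x 30 (y), 44 to 100 above the underside, flat y faces; lens stands 5 proud of -x face.
- reflector: Loose white panel (80 mm wide, 6 thick, top at 100 mm) on a bored aluminium foot like the lamp's. Bystander, leave alone. Origin: centre of underside, z up.
- pod: Green poppy seed pod with stalk, 103 x 32 x 29 mm, lying near the arc's centre; the subject to be drawn, leave alone. Origin: centre of underside.

How it is judged:
By the outcome, as a careful person would: the job done as asked, in the order asked, and still so for the second after the job is handed in, with the robot touching nothing.
It also fails if it takes over 51 s, if anything falls off the work surface, if the arm or the gripper's body presses on something with over 40 N, if the wrist force passes 120 N, or if a joint passes its speed limit or range.

## Robot

A 6-joint arm with a two-finger parallel gripper is mounted at the origin on a cart in front of the work surface, level with it; the furniture and walls round the work are solid. World frame = base frame: x ahead of the robot, y to its left, z up, the work surface at z = 0. Lengths are in m, angles in rad, forces in N, time in s.
With the tool pointing down it reaches from about 0.3 to 0.775 m from the base axis. Payload 14.6 kg.
Tool frame: the origin (TCP) lies between the finger pads; the fingertips stand 8 mm ahead of it and the grasp point (between the pads) lies 11 mm behind it; z points along the fingers, y is the direction in which the jaws open and shut (so a half turn about z gives the same grasp; the last joint's range is limited). The gripper opens to 94 mm and grips with 3 to 60 N. Pads are 16 mm wide; open, the fingers measure 119 mm over their backs; the gripper's body (75 mm by 177 mm) begins 78 mm behind the grasp point.
Start: joints at [-1.191, 0.3, 1.521, -0, 1.321, -0.067], TCP at [0.238, -0.496, 0.213] pointing down, gripper open.
Joint ranges: [-3.03, 3.03], [-0.79, 2.21], [0.23, 2.52], [-1.04, 4.18], [0, 3.07], [-2.55, 2.55]. Speed limits (rad/s): [2.22, 2.22, 2.57, 3.14, 3.14, 3.14].

## Interface

Orientations are given as [roll, pitch, yaw] about the fixed x, y, z axes, in that order (R = Rz(yaw) Ry(pitch) Rx(roll)).
In Python, from station import ctrl, viewer, workorder gives the robot as it stands.
- The arm moves only by the tool play_rows, never from a script. Its argument "commands" is a list of rows, each an object of numbers: "dx", "dy", "dz": the shift along the tool's x, y, z in m; "ax", "ay", "az": the turn, a rotation vector about the tool's x, y, z in degrees. In form: [{"dx": .., "dy": .., "dz": .., "ax": .., "ay": .., "az": ..}, ...]. A call has exactly 5 rows; each row shifts and turns the pose as measured when the row begins, along the tool's axes as they then stand; what a row does not reach is not made up. A row lasts 1/12 s, in which the tool goes at most 41.7 mm and 7.16 degrees, less where a joint would pass 70% of its speed; a pose out of reach is approached as far as the arm can. A call with a gripper value outside its range is refused whole. "claw" is the opening, from 0 (shut) to 1 (fully open), set as the call begins (left out, the last holds). The fingers move at their own pace and stop on an object; "squeeze" is the grip in N (left out, the last holds). Time passes only in rows, so rows that do not move let the fingers close, or fill a call up. It gives the time, the measured TCP pose, the force and the opening at its end, in the units of the state.
- ctrl.get_obs(): the state, without advancing time (a new reading comes with each control period).
- viewer.camera(name): name is "scene" or "top"; returns the picture (420x560x3 uint8, red, green, blue); there is no depth.
- viewer.camera_model(name): a dict with "K" (3x3 intrinsics, pixels), "pose" (4x4, takes a point from camera to world coordinates). Camera axes: x right, y down, z forward; pixel columns grow to the right and rows downward; lengths in m; the calibration is good to about 2 mm. A picture is of the moment at which its call begins. camera_model takes no time and is no camera call.
- workorder.hand_in(): hands the job in, once; it reports no verdict.
The state is a dict: "time_s": time; "qpos": joint angles; "joint_vel": joint speeds; "tau": joint torques, N m; "ee_pos": TCP position; "eef_rot": TCP orientation; "force": force on the tool from outside, world axes, zero at the start; "moment": the same for the moment, N m; "grip_width": finger opening in m.
Only numpy, scipy, OpenCV 4.12 (cv2) and the standard library are available. Lean on these libraries where they do the work, as an engineer would, in place of code of your own. Each camera call takes 0.05 s, during which the arm holds its last target. There are 200 camera calls.

## Working session

There is one attempt and no reset: what is moved stays moved. The work goes in short steps, Python scripts to look and compute and a tool call to move; the robot and the scene stay as the last step left them, time stands still between calls to the robot, and variables do not carry over. Pictures are saved under pics/ and viewed, about 8 in all and at most 12, crops included, and the job is handed in when it is done.

Besides the shell and the picture viewer there is one more tool, called after "Call:" by a JSON object that holds its "method" and its "body", one argument or row to a line. play_rows: Moves the arm, as the interface text tells. Its arguments: {"type":"object","properties":{"commands":{"type":"array","items":{"type":"object","properties":{"dx":{"type":"number"},"dy":{"type":"number"},"dz":{"type":"number"},"ax":{"type":"number"},"ay":{"type":"number"},"az":{"type":"number"}}}},"claw":{"type":"number"},"squeeze":{"type":"number"}},"required":["commands"]}

```bash
ls; mkdir -p pics
python3 - <<'E'
from station import ctrl, viewer, workorder
import cv2, numpy as np
np.set_printoptions(precision=4,suppress=True)
for n in ("scene","top"):
    im=viewer.camera(n); cv2.imwrite(f"pics/{n}0.png",im[:,:,::-1])
    m=viewer.camera_model(n); print(n,np.array(m["K"]),np.array(m["pose"]))
print(ctrl.get_obs())
E
```

```text
pics
scene [[494.8317   0.     287.7061]
 [  0.     494.8317 210.8985]
 [  0.       0.       1.    ]] [[ 0.8884 -0.2091  0.4086  0.098 ]
 [-0.4585 -0.3637  0.8109 -0.954 ]
 [-0.0209 -0.9077 -0.419   0.492 ]
 [ 0.      0.      0.      1.    ]]
top [[443.5775   0.     279.3009]
 [  0.     443.5775 210.8055]
 [  0.       0.       1.    ]] [[ 0.0034 -0.9845  0.1754  0.3429]
 [-0.9999 -0.0062 -0.0156 -0.1   ]
 [ 0.0165 -0.1754 -0.9844  0.9743]
 [ 0.      0.      0.      1.    ]]
{'time_s': 0.1, 'qpos': array([-1.1906,  0.3004,  1.5215, -0.    ,  1.3207, -0.0666]), 'joint_vel': array([ 0.0009, -0.0027, -0.0019, -0.0006,  0.0031, -0.0003]), 'tau': array([  0.0001, -53.2647, -35.3282,   0.0709,   0.0235,  -0.    ]), 'ee_pos': array([ 0.2375, -0.4958,  0.213 ]), 'eef_rot': array([-3.1406, -0.    ,  0.4468]), 'force': array([-0.6574, -0.3881,  0.0263]), 'moment': array([0.031 , 0.0191, 0.0153]), 'grip_width': 0.09428689407905641}
```

View pics/scene0.png

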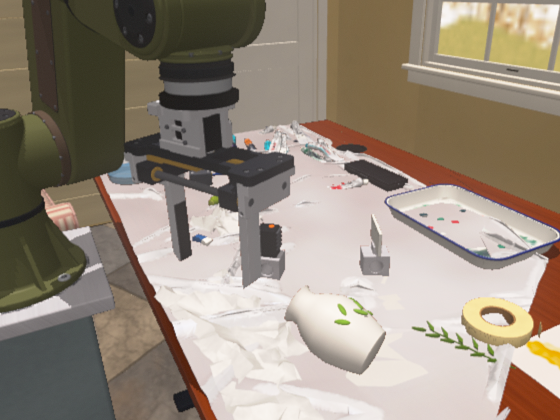

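View pics/top0.png

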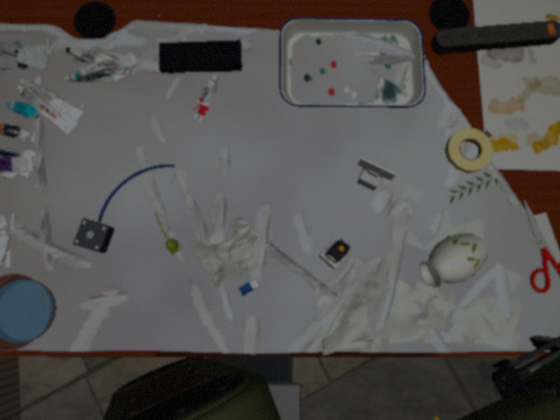

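The scene view shows the lamp near (268,250), partly behind a finger, and the reflector at (375,250). In the top view the lamp is at about (338,250), the block at (93,235), the rod's open end at (174,165), the pod at (172,244) and the reflector at (375,175).

```bash
cat > h.py <<'E'
import numpy as np, cv2
from station import ctrl, viewer, workorder
np.set_printoptions(precision=4,suppress=True)
def ray(n,uv):
    m=viewer.camera_model(n);K=np.array(m["K"]);P=np.array(m["pose"])
    uv=np.atleast_2d(uv).astype(float)
    d=np.c_[uv,np.ones(len(uv))]@np.linalg.inv(K).T@P[:3,:3].T
    return P[:3,3],d
def plane(n,uv,z):
    c,d=ray(n,uv); return c+d*((z-c[2])/d[:,2])[:,None]
def proj(n,X):
    m=viewer.camera_model(n);K=np.array(m["K"]);P=np.array(m["pose"])
    q=(np.atleast_2d(X)-P[:3,3])@P[:3,:3]@K.T; return q[:,:2]/q[:,2:]
def tri(ua,ub,a="top",b="scene"):
    c1,d1=ray(a,ua);c2,d2=ray(b,ub);A=np.c_[d1[0],-d2[0]]
    s=np.linalg.lstsq(A,c2-c1,rcond=None)[0];p,q=c1+s[0]*d1[0],c2+s[1]*d2[0]
    return (p+q)/2,np.linalg.norm(p-q)
E
python3 - <<'E'
from h import *
im=cv2.imread("pics/top0.png");sc=cv2.imread("pics/scene0.png")
# rod: blue mask
hsv=cv2.cvtColor(im,cv2.COLOR_BGR2HSV)
m=cv2.inRange(hsv,(105,90,40),(130,255,255));m[:,:85]=0;m[:,190:]=0;m[:150]=0;m[240:]=0
v,u=np.nonzero(m);print(len(u),u.min(),u.max(),v.min(),v.max())
for z in (.022,.026):
    p=plane("top",np.c_[u,v],z)[:,:2]
    A=np.c_[2*p,np.ones(len(p))];s=np.linalg.lstsq(A,(p**2).sum(1),rcond=None)[0]
    print(z,"c",s[:2],"r",np.sqrt(s[2]+s[0]**2+s[1]**2))
    # fixed r
    from scipy.optimize import least_squares
    f=least_squares(lambda c:np.hypot(*(p-c).T)-.15,s[:2]);print("fix r",f.x,np.sqrt(np.mean(f.fun**2)))
    a=np.degrees(np.arctan2(p[:,1]-f.x[1],p[:,0]-f.x[0]));print("ang",np.sort(a)[[0,3,-4,-1]])
c=[]
def crop(i,x,y,w,h,k): return cv2.resize(i[y:y+h,x:x+w],(w*k,h*k),interpolation=cv2.INTER_CUBIC)
a=crop(im,310,225,60,50,6);b=crop(im,70,205,60,50,6)
d=crop(sc,240,210,60,50*1,6);e=crop(im,350,145,60,50,6)
cv2.imwrite("pics/c1.png",np.vstack([np.hstack([a,b]),np.hstack([d,e])]))
E
```

```text
192 99 172 165 220
0.022 c [0.4652 0.1274] r 0.14833135707652634
fix r [0.4639 0.1262] 0.001306905585116271
ang [-1.3278  1.1933 78.9918 79.9594]
0.026 c [0.4647 0.1264] r 0.14770829978979716
fix r [0.4628 0.1248] 0.0013015717036892723
ang [-1.1529  1.3597 78.831  79.7967]
```

View pics/c1.png

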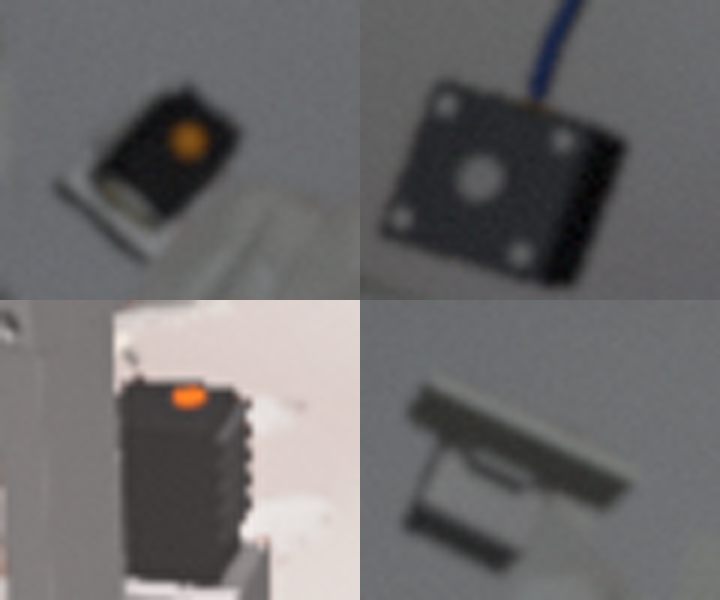

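The lamp's lens faces lower-left in the top crop: the ellipse is near px (332,258) and the orange knob near (341,248). The block's screw is near (90,235), and the reflector stands well away from the lamp.

Run:
```python
from h import *
im=cv2.imread("pics/top0.png");sc=cv2.imread("pics/scene0.png")
def orange(i,x,y,w,h):
    m=np.zeros(i.shape[:2],np.uint8);m[y:y+h,x:x+w]=cv2.inRange(cv2.cvtColor(i,cv2.COLOR_BGR2HSV),(5,130,80),(25,255,255))[y:y+h,x:x+w]
    v,u=np.nonzero(m);return np.array([u.mean(),v.mean()])
a=orange(im,310,225,60,50);b=orange(sc,240,210,60,50);print("knob",a,b,tri(a,b))
T=lambda cx,cy,ox,oy:(ox+(cx+.5)/6-.5,oy+(cy+.5)/6-.5)
k=lambda pts,z,ox,oy:plane("top",[T(x,y,ox,oy) for x,y in pts],z)[:,:2]
L=k([(185,88),(240,130)],.1,310,225);print("lamp back top",L,L.mean(0))
F=k([(60,185),(145,260)],.044,310,225);print("foot front edge",F,F.mean(0),np.linalg.norm(F[0]-F[1]))
for E in(L,F):
    d=E[1]-E[0];print("yaw",np.degrees(np.arctan2(d[1],d[0]))+90)
# block: holes and screw (z=.04/.044)
H=k([(447-360,105),(565-360,140),(401-360,218),(521-360,255)],.04,70,205);S=k([(480-360,180)],.044,70,205)
print("holes",H,H.mean(0),"screw",S)
for i,j in((0,1),(2,3),(2,0),(3,1)):
    d=H[j]-H[i];print(np.degrees(np.arctan2(d[1],d[0])),np.linalg.norm(d))
for c in ([.4639,.1262],[.4652,.1274]):
    d=S[0]-c;print("rail yaw from screw",np.degrees(np.arctan2(d[1],d[0]))-np.degrees(np.arctan2(52,148)),np.linalg.norm(d),np.hypot(.148,.052))
```

```text
knob [341. 248.] [271.3  225.65] (array([ 0.4255, -0.2364,  0.1   ]), np.float64(0.0014104364877496687))
lamp back top [[ 0.4422 -0.2354]
 [ 0.4284 -0.2533]] [ 0.4353 -0.2443]
foot front edge [[ 0.4143 -0.1996]
 [ 0.3884 -0.2288]] [ 0.4013 -0.2142] 0.03909268177125133
yaw -37.67494813021392
yaw -41.483178018717496
holes [[0.4826 0.2979]
 [0.4704 0.2557]
 [0.4426 0.3107]
 [0.4298 0.268 ]] [0.4564 0.2831] screw [[0.4556 0.2827]]
-106.12186541078013 0.04394856708752312
-106.63016298379505 0.044524281956863365
-17.695799385537594 0.0420229561711913
-16.90591445382615 0.0424060623721903
rail yaw from screw 73.67547775088103 0.1566757103094766 0.1568693724090206
rail yaw from screw 74.17705054412085 0.1555521709428467 0.1568693724090206
```

```bash
cat >> h.py <<'E'
def plan(target,yaw,n,src=None):
    """rows (tool axes, m/deg) from the measured pose to target xyz / yaw deg in n equal rows"""
    o=ctrl.get_obs();p=np.array(o["ee_pos"]);y0=np.degrees(o["eef_rot"][2])
    if src is not None: p,y0=np.array(src[0]),src[1]
    d=(np.array(target)-p)/n;dy=(yaw-y0)/n
    print("t %.2f"%o["time_s"],"at",p,"yaw %.2f"%y0,"rp",np.degrees(o["eef_rot"][:2]),"F",o["force"],"w %.4f"%o["grip_width"])
    for i in range(n):
        a=np.radians(y0+dy*i);c,s=np.cos(a),np.sin(a)
        print("dx %.4f dy %.4f dz %.4f az %.2f"%(c*d[0]+s*d[1],s*d[0]-c*d[1],-d[2],-dy))
E
python3 -c "
from h import *
plan([.4205,-.231,.19],-40,10)"
```

```text
t 0.10 at [ 0.2375 -0.4958  0.213 ] yaw 25.60 rp [-179.9409   -0.0027] F [-0.6574 -0.3881  0.0263] w 0.0943
dx 0.0279 dy -0.0160 dz 0.0023 az 6.56
dx 0.0259 dy -0.0191 dz 0.0023 az 6.56
dx 0.0236 dy -0.0219 dz 0.0023 az 6.56
dx 0.0209 dy -0.0245 dz 0.0023 az 6.56
dx 0.0180 dy -0.0267 dz 0.0023 az 6.56
dx 0.0148 dy -0.0286 dz 0.0023 az 6.56
dx 0.0115 dy -0.0301 dz 0.0023 az 6.56
dx 0.0080 dy -0.0312 dz 0.0023 az 6.56
dx 0.0043 dy -0.0319 dz 0.0023 az 6.56
dx 0.0007 dy -0.0322 dz 0.0023 az 6.56
```

Call:
{"method": "play_rows", "body": {
  "commands": [
    {"dx": 0.028, "dy": -0.016, "dz": 0.002, "az": 6.6},
    {"dx": 0.026, "dy": -0.019, "dz": 0.002, "az": 6.6},
    {"dx": 0.0235, "dy": -0.022, "dz": 0.002, "az": 6.6},
    {"dx": 0.021, "dy": -0.0245, "dz": 0.002, "az": 6.6},
    {"dx": 0.018, "dy": -0.0265, "dz": 0.002, "az": 6.6}
  ],
  "claw": 1
}}

```text
validation failed for argument at $.co...
```

Call:
{"method": "play_rows", "body": {
  "commands": [
    {"dx": 0.015, "dy": -0.0285, "dz": 0.002, "az": 6.6},
    {"dx": 0.0115, "dy": -0.03, "dz": 0.002, "az": 6.6},
    {"dx": 0.008, "dy": -0.031, "dz": 0.002, "az": 6.6},
    {"dx": 0.004, "dy": -0.032, "dz": 0.002, "az": 6.6},
    {"dx": 0.001, "dy": -0.032, "dz": 0.002, "az": 6.6}
  ]
}}

```text
validation failed for argument at $.co...
```

Run:
```python
from h import *
sc=viewer.camera("scene")[:,:,::-1].copy();cv2.imwrite("pics/scene1.png",sc);tp=viewer.camera("top")[:,:,::-1].copy();cv2.imwrite("pics/top1.png",tp)
plan([.4205,-.231,.19],-40,3)
cv2.imwrite("pics/c2.png",np.vstack([cv2.resize(sc[150:300,230:430],(800,600))]))
```

```text
t 0.20 at [ 0.2376 -0.4959  0.2131] yaw 25.60 rp [-179.9616   -0.003 ] F [ 0.0684  0.1479 -0.9749] w 0.0941
dx 0.0931 dy -0.0533 dz 0.0077 az 21.87
dx 0.0666 dy -0.0841 dz 0.0077 az 21.87
dx 0.0305 dy -0.1029 dz 0.0077 az 21.87
```

View pics/scene1.png

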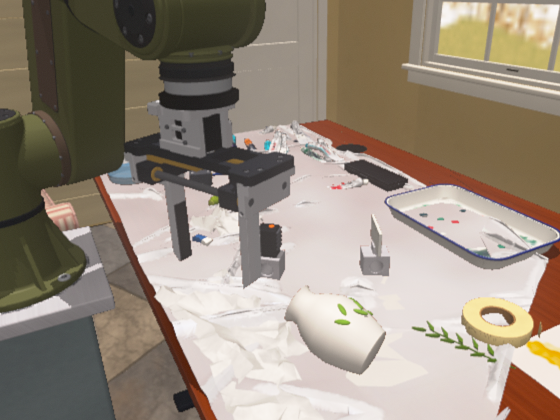

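Neither call was accepted, so the arm hasn't moved and the picture is unchanged. The rows probably need all six keys.

Call:
{"method": "play_rows", "body": {
  "commands": [
    {"dx": 0.028, "dy": -0.016, "dz": 0.002, "ax": 0, "ay": 0, "az": 6.6},
    {"dx": 0.026, "dy": -0.019, "dz": 0.002, "ax": 0, "ay": 0, "az": 6.6},
    {"dx": 0.0235, "dy": -0.022, "dz": 0.002, "ax": 0, "ay": 0, "az": 6.6},
    {"dx": 0.021, "dy": -0.0245, "dz": 0.002, "ax": 0, "ay": 0, "az": 6.6},
    {"dx": 0.018, "dy": -0.0265, "dz": 0.002, "ax": 0, "ay": 0, "az": 6.6}
  ],
  "claw": 1,
  "squeeze": 30
}}

```text
time_s: 0.62
ee_pos: [0.3292, -0.3629, 0.2015]
eef_rot: [-3.14, 0.002, -0.153]
force: [0.6, -0.3, -0.6]
grip_width: 0.0942
```

Good. Continuing.

Call:
{"method": "play_rows", "body": {
  "commands": [
    {"dx": 0.015, "dy": -0.0285, "dz": 0.002, "ax": 0, "ay": 0, "az": 6.6},
    {"dx": 0.0115, "dy": -0.03, "dz": 0.002, "ax": 0, "ay": 0, "az": 6.6},
    {"dx": 0.008, "dy": -0.031, "dz": 0.002, "ax": 0, "ay": 0, "az": 6.6},
    {"dx": 0.004, "dy": -0.032, "dz": 0.002, "ax": 0, "ay": 0, "az": 6.6},
    {"dx": 0.001, "dy": -0.032, "dz": 0.002, "ax": 0, "ay": 0, "az": 6.6}
  ]
}}

```text
time_s: 1.03
ee_pos: [0.4245, -0.2317, 0.1915]
eef_rot: [-3.141, 0.002, -0.736]
force: [-0.8, -0.6, -0.2]
grip_width: 0.094
```

Run:
```python
from h import *
sc=viewer.camera("scene")[:,:,::-1].copy();cv2.imwrite("pics/scene2.png",sc);tp=viewer.camera("top")[:,:,::-1].copy();cv2.imwrite("pics/top2.png",tp)
plan([.4205,-.231,.19],-40,1)
cv2.imwrite("pics/c2.png",np.hstack([cv2.resize(sc[180:290,210:310],(400,440),interpolation=2),cv2.resize(sc[150:260,170:270],(400,440),interpolation=2)]))
```

```text
t 1.13 at [ 0.4255 -0.2303  0.1912] yaw -42.07 rp [-179.9715    0.1565] F [-0.1734 -1.1537  0.4588] w 0.0941
dx -0.0032 dy 0.0039 dz 0.0012 az -2.07
```

View pics/scene2.png

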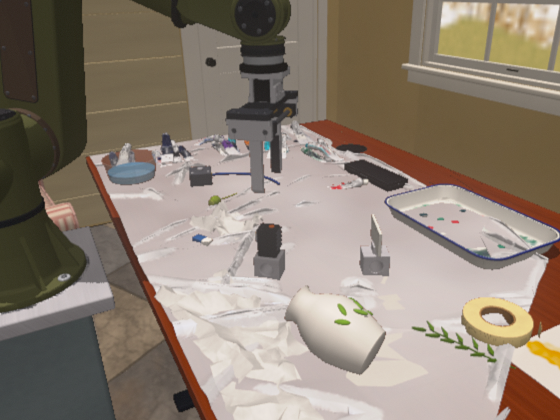

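The lamp at (269,250), the block at (201,176) and the whole rod are now in clear view, with the open end near (279,183). The gripper is above the lamp, so I'm descending.

Call:
{"method": "play_rows", "body": {
  "commands": [
    {"dx": -0.003, "dy": 0.004, "dz": 0.02, "ax": 0, "ay": 0, "az": -2},
    {"dx": 0, "dy": 0, "dz": 0.036, "ax": 0, "ay": 0, "az": 0},
    {"dx": 0, "dy": 0, "dz": 0.036, "ax": 0, "ay": 0, "az": 0},
    {"dx": 0, "dy": 0, "dz": 0.03, "ax": 0, "ay": 0, "az": 0},
    {"dx": 0, "dy": 0, "dz": 0.005, "ax": 0, "ay": 0, "az": 0}
  ]
}}

```text
time_s: 1.55
ee_pos: [0.4216, -0.2322, 0.0626]
eef_rot: [-3.141, -0.005, -0.686]
force: [0.1, -0.5, -0.8]
grip_width: 0.0941
```

Run:
```python
from h import *
plan([.4205,-.231,.065],-40,1)
tp=cv2.imread("pics/top0.png");sc=cv2.imread("pics/scene2.png")
def blue(i,x0,x1,y0,y1):
    h=cv2.cvtColor(i,cv2.COLOR_BGR2HSV);m=np.zeros(i.shape[:2],np.uint8);m[y0:y1,x0:x1]=cv2.inRange(h,(105,80,30),(130,255,255))[y0:y1,x0:x1]
    v,u=np.nonzero(m);return np.c_[u,v]
a=blue(tp,85,190,150,240);b=blue(sc,210,285,160,195)
ea=a[a[:,0]>=a[:,0].max()-1].mean(0);eb=b[b[:,0]>=b[:,0].max()-1].mean(0);print("rod end",ea,eb,tri(ea,eb))
C=np.array([.4637,.1262]);w=np.radians(np.arange(0,80,10))
P=np.c_[C[0]+.15*np.cos(w),C[1]+.15*np.sin(w),np.full(8,.022)]
q=proj("top",P);print("top resid",[round(float(np.sign(1)*np.min(np.hypot(*(a-x).T))),1) for x in q])
q=proj("scene",P);print(q);print([round(float(np.min(np.hypot(*(b-x).T))),1) for x in q])
```

```text
t 1.55 at [ 0.4216 -0.2322  0.0626] yaw -39.32 rp [-179.9449   -0.274 ] F [ 0.055  -0.504  -0.7751] w 0.0941
dx -0.0016 dy -0.0002 dz -0.0024 az 0.68
rod end [171.5 165. ] [277.3333 182.6667] (array([0.6136, 0.1239, 0.022 ]), np.float64(0.00105542150462314))
top resid [0.4, 0.5, 0.1, 0.4, 0.5, 0.6, 0.1, 0.4]
[[277.1909 182.3478]
 [272.0523 179.3748]
 [265.6743 176.8873]
 [258.2569 174.925 ]
 [250.0025 173.5157]
 [241.1137 172.6766]
 [231.7927 172.4168]
 [222.2416 172.7374]]
[0.4, 0.4, 0.3, 7.1, 1.1, 0.3, 1.0, 0.4]
```

The rod end triangulates to z = 22 mm and the arc model fits both views. Closing the gripper.

Call:
{"method": "play_rows", "body": {
  "commands": [
    {"dx": -0.0015, "dy": 0, "dz": -0.0015, "ax": 0, "ay": 0, "az": 0.5},
    {"dx": 0, "dy": 0, "dz": 0, "ax": 0, "ay": 0, "az": 0},
    {"dx": 0, "dy": 0, "dz": 0, "ax": 0, "ay": 0, "az": 0},
    {"dx": 0, "dy": 0, "dz": 0, "ax": 0, "ay": 0, "az": 0},
    {"dx": 0, "dy": 0, "dz": 0, "ax": 0, "ay": 0, "az": 0}
  ],
  "claw": 0,
  "squeeze": 30
}}

```text
time_s: 1.97
ee_pos: [0.4211, -0.2331, 0.0683]
eef_rot: [-3.14, -0.008, -0.694]
force: [0.1, -0.5, 1.3]
grip_width: 0.0642
```

Call:
{"method": "play_rows", "body": {
  "commands": [
    {"dx": 0, "dy": 0, "dz": 0, "ax": 0, "ay": 0, "az": 0},
    {"dx": 0, "dy": 0, "dz": 0, "ax": 0, "ay": 0, "az": 0},
    {"dx": 0, "dy": 0, "dz": 0, "ax": 0, "ay": 0, "az": 0},
    {"dx": 0, "dy": 0, "dz": 0, "ax": 0, "ay": 0, "az": 0},
    {"dx": 0, "dy": 0, "dz": 0, "ax": 0, "ay": 0, "az": 0}
  ]
}}

```text
time_s: 2.38
ee_pos: [0.4223, -0.2339, 0.0711]
eef_rot: [-3.14, -0.013, -0.694]
force: [-0.3, 1.8, 1.6]
grip_width: 0.0303
```

Run:
```python
from h import *
plan([.4216,-.2322,.12],-40,2)
o=ctrl.get_obs();g=list(o["ee_pos"])
y=np.degrees(o["eef_rot"][2])
plan([.614,.055,.12],-2,11,src=([g[0],g[1],.12],y))
```

```text
t 2.38 at [ 0.4223 -0.2339  0.0711] yaw -39.74 rp [-179.9027   -0.7184] F [-0.281   1.8108  1.5671] w 0.0303
dx -0.0008 dy -0.0004 dz -0.0244 az 0.13
dx -0.0008 dy -0.0004 dz -0.0244 az 0.13
t 2.38 at [ 0.4223 -0.2339  0.12  ] yaw -39.74 rp [-179.9027   -0.7184] F [-0.281   1.8108  1.5671] w 0.0303
dx -0.0034 dy -0.0313 dz -0.0000 az -3.43
dx -0.0015 dy -0.0315 dz -0.0000 az -3.43
dx 0.0004 dy -0.0315 dz -0.0000 az -3.43
dx 0.0023 dy -0.0314 dz -0.0000 az -3.43
dx 0.0041 dy -0.0312 dz -0.0000 az -3.43
dx 0.0060 dy -0.0309 dz -0.0000 az -3.43
dx 0.0078 dy -0.0305 dz -0.0000 az -3.43
dx 0.0097 dy -0.0300 dz -0.0000 az -3.43
dx 0.0114 dy -0.0294 dz -0.0000 az -3.43
dx 0.0132 dy -0.0286 dz -0.0000 az -3.43
dx 0.0149 dy -0.0278 dz -0.0000 az -3.43
```

The lamp is gripped at a width of 30.3 mm. Idle rows drift upward by about 0.5 mm each, so I'll compensate for that. Lifting and carrying next.

Call:
{"method": "play_rows", "body": {
  "commands": [
    {"dx": 0, "dy": 0, "dz": -0.022, "ax": 0, "ay": 0, "az": 0},
    {"dx": 0, "dy": 0, "dz": -0.022, "ax": 0, "ay": 0, "az": 0},
    {"dx": -0.0035, "dy": -0.031, "dz": 0, "ax": 0, "ay": 0, "az": -3.4},
    {"dx": -0.0015, "dy": -0.0315, "dz": 0, "ax": 0, "ay": 0, "az": -3.4},
    {"dx": 0.0005, "dy": -0.0315, "dz": 0, "ax": 0, "ay": 0, "az": -3.4}
  ]
}}

```text
time_s: 2.8
ee_pos: [0.4723, -0.1559, 0.1158]
eef_rot: [3.141, -0.008, -0.518]
force: [0.5, 0.3, -1.9]
grip_width: 0.0296
```

Run:
```python
from h import *
plan([.614,.055,.12],-2,8)
```

```text
t 2.80 at [ 0.4723 -0.1559  0.1158] yaw -29.70 rp [179.9519  -0.4847] F [ 0.5354  0.2632 -1.927 ] w 0.0296
dx 0.0023 dy -0.0317 dz -0.0005 az -3.46
dx 0.0042 dy -0.0315 dz -0.0005 az -3.46
dx 0.0061 dy -0.0312 dz -0.0005 az -3.46
dx 0.0080 dy -0.0307 dz -0.0005 az -3.46
dx 0.0098 dy -0.0302 dz -0.0005 az -3.46
dx 0.0116 dy -0.0295 dz -0.0005 az -3.46
dx 0.0134 dy -0.0288 dz -0.0005 az -3.46
dx 0.0151 dy -0.0279 dz -0.0005 az -3.46
```

Call:
{"method": "play_rows", "body": {
  "commands": [
    {"dx": 0.0025, "dy": -0.0315, "dz": 0, "ax": 0, "ay": 0, "az": -3.5},
    {"dx": 0.004, "dy": -0.0315, "dz": 0, "ax": 0, "ay": 0, "az": -3.5},
    {"dx": 0.006, "dy": -0.031, "dz": 0, "ax": 0, "ay": 0, "az": -3.5},
    {"dx": 0.008, "dy": -0.0305, "dz": 0, "ax": 0, "ay": 0, "az": -3.5},
    {"dx": 0.01, "dy": -0.03, "dz": 0, "ax": 0, "ay": 0, "az": -3.5}
  ]
}}

```text
time_s: 3.22
ee_pos: [0.5618, -0.0169, 0.1143]
eef_rot: [3.138, -0.005, -0.199]
force: [-0.5, -0.3, -2.0]
grip_width: 0.0301
```

Call:
{"method": "play_rows", "body": {
  "commands": [
    {"dx": 0.0115, "dy": -0.0295, "dz": 0, "ax": 0, "ay": 0, "az": -3.5},
    {"dx": 0.013, "dy": -0.025, "dz": 0, "ax": 0, "ay": 0, "az": -3.5},
    {"dx": 0.01, "dy": -0.015, "dz": 0, "ax": 0, "ay": 0, "az": -3.5},
    {"dx": 0, "dy": 0, "dz": 0, "ax": 0, "ay": 0, "az": 0},
    {"dx": 0, "dy": 0, "dz": 0, "ax": 0, "ay": 0, "az": 0}
  ]
}}

```text
time_s: 3.63
ee_pos: [0.6082, 0.0567, 0.1106]
eef_rot: [3.138, 0.001, 0.004]
force: [-0.0, -0.3, -2.9]
grip_width: 0.0301
```

Run:
```python
from h import *
sc=viewer.camera("scene")[:,:,::-1].copy();cv2.imwrite("pics/scene3.png",sc);tp=viewer.camera("top")[:,:,::-1].copy();cv2.imwrite("pics/top3.png",tp)
plan([.614,.055,.12],-2,1)
o=ctrl.get_obs();p=np.array(o["ee_pos"]);print(proj("scene",p),proj("top",p))
u,v=map(int,proj("scene",p)[0]);a=cv2.resize(sc[v-60:v+65,u-50:u+50],(400,500),interpolation=2)
u,v=map(int,proj("top",p)[0]);b=cv2.resize(tp[v-62:v+63,u-50:u+50],(400,500),interpolation=2)
cv2.imwrite("pics/c3.png",np.hstack([a,b]))
```

```text
t 3.73 at [0.6079 0.0558 0.1109] yaw 0.13 rp [179.7784   0.0693] F [ 0.6828  0.4498 -3.2828] w 0.0300
dx 0.0061 dy 0.0008 dz -0.0091 az 2.13
[[286.8613 157.5557]] [[195.3695 156.0161]]
```

View pics/c3.png

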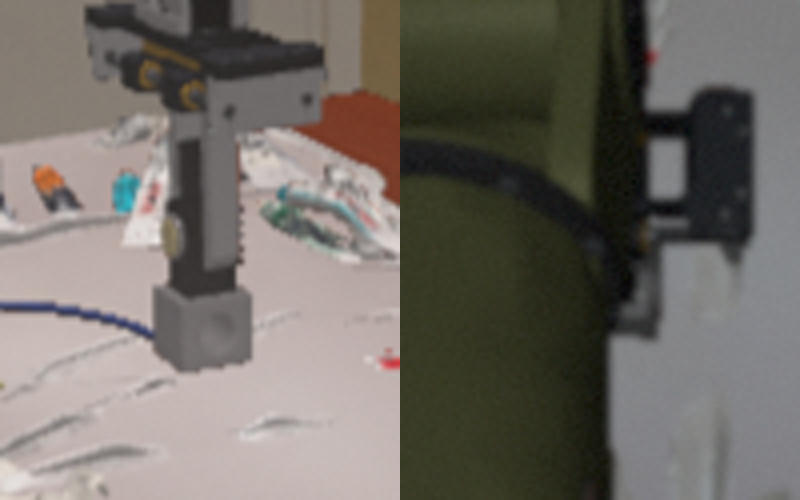

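The left crop (scene view) shows the lamp hanging in the jaws, with the lens to the left, toward the arc centre. The foot's -y face and bore are visible, with corners at crop (191,310), (250,299), (251,362) and (192,370). The lamp's y is fixed by the jaws, so I'll cast the foot corners onto the -y face plane.

Run:
```python
from h import *
p=np.array(ctrl.get_obs()["ee_pos"]);u0,v0=286-50,157-60
pts=np.array([(191,310),(250,299),(251,362),(192,370),(218,332)])
uv=(pts+.5)/4-.5+[u0,v0]
c,d=ray("scene",uv);X=c+d*((p[1]-.021-c[1])/d[:,1])[:,None];print(X)
m=X[:4].mean(0);print("foot centre rel tcp",m-p,"underside z rel",X[2:4,2].mean()-p[2],"size",X[1,0]-X[0,0],X[:2,2].mean()-X[2:4,2].mean(),"bore rel",X[4]-p)
```

```text
[[0.587  0.0348 0.0793]
 [0.6268 0.0348 0.0788]
 [0.6269 0.0348 0.0379]
 [0.5866 0.0348 0.041 ]
 [0.6047 0.0348 0.0619]]
foot centre rel tcp [-0.001  -0.021  -0.0516] underside z rel -0.07145081743409533 size 0.03978364473034879 0.03962171042573037 bore rel [-0.0032 -0.021  -0.049 ]
```

Call:
{"method": "play_rows", "body": {
  "commands": [
    {"dx": 0.006, "dy": 0, "dz": 0.008, "ax": 0.2, "ay": 0, "az": 2},
    {"dx": 0, "dy": 0, "dz": 0.01, "ax": 0, "ay": 0, "az": 0},
    {"dx": 0, "dy": 0, "dz": 0.01, "ax": 0, "ay": 0, "az": 0},
    {"dx": 0, "dy": 0, "dz": 0.007, "ax": 0, "ay": 0, "az": 0},
    {"dx": 0, "dy": 0, "dz": 0.002, "ax": 0, "ay": 0, "az": 0}
  ]
}}

```text
time_s: 4.15
ee_pos: [0.6123, 0.052, 0.0718]
eef_rot: [3.141, 0.001, -0.039]
force: [-0.4, 0.9, -1.8]
grip_width: 0.0301
```

```bash
cat >> h.py <<'E'
C=np.array([.4637,.1262]);TH0=-1.7;THH=73.3
def path(s,r=.152):
    """tool xy, yaw at lamp arc-length s (m, at r=150) past the rod's open end (negative: on the end tangent)"""
    t=TH0+np.degrees(max(s,0)/.15);a=np.radians(t)
    p=C+r*np.array([np.cos(a),np.sin(a)])
    if s<0:p=p+s*np.array([-np.sin(a),np.cos(a)])
    return p,t
def follow(S,z,r=.152):
    o=ctrl.get_obs();p=np.array(o["ee_pos"]);e=np.degrees(o["eef_rot"]);y=e[2]
    d=p[:2]-C;th=np.degrees(np.arctan2(d[1],d[0]))
    print("t %.2f"%o["time_s"],p,"e",e,"F",o["force"],"M",o["moment"],"w %.4f"%o["grip_width"],"| r %.4f th %.2f s %.4f"%(np.hypot(*d),th,np.radians(th-TH0)*.15))
    x=p[:2]
    for s in S:
        q,t=path(s,r);a=np.radians(y);c,n=np.cos(a),np.sin(a);D=q-x
        print("s %.3f dx %.4f dy %.4f az %.2f"%(s,c*D[0]+n*D[1],n*D[0]-c*D[1],y-t));x,y=q,t
    print("dz",p[2]-z)
E
python3 -c "
from h import *
follow([-.055,-.045,-.035,-.025,-.015],.073)"
```

```text
t 4.15 [0.6123 0.052  0.0718] e [179.9467   0.0787  -2.221 ] F [-0.4293  0.8604 -1.7933] M [ 0.0085 -0.0027  0.0129] w 0.0301 | r 0.1661 th -26.53 s -0.0650
s -0.055 dx 0.0012 dy -0.0147 az -0.52
s -0.045 dx 0.0000 dy -0.0100 az 0.00
s -0.035 dx 0.0000 dy -0.0100 az 0.00
s -0.025 dx 0.0000 dy -0.0100 az 0.00
s -0.015 dx -0.0000 dy -0.0100 az 0.00
dz -0.001174671685900977
```

Call:
{"method": "play_rows", "body": {
  "commands": [
    {"dx": 0.001, "dy": -0.014, "dz": -0.002, "ax": 0, "ay": 0, "az": -0.5},
    {"dx": 0, "dy": -0.01, "dz": 0, "ax": 0, "ay": 0, "az": 0},
    {"dx": 0, "dy": -0.01, "dz": 0, "ax": 0, "ay": 0, "az": 0},
    {"dx": 0, "dy": -0.01, "dz": 0, "ax": 0, "ay": 0, "az": 0},
    {"dx": 0, "dy": -0.008, "dz": 0, "ax": 0, "ay": 0, "az": 0}
  ]
}}

```text
time_s: 4.57
ee_pos: [0.6145, 0.1071, 0.0736]
eef_rot: [3.141, 0.002, -0.03]
force: [0.8, 0.3, -2.8]
grip_width: 0.0301
```

Run:
```python
from h import *
sc=viewer.camera("scene")[:,:,::-1].copy();cv2.imwrite("pics/scene4.png",sc)
follow([-.01,0,.01,.02,.03],.073)
u,v=map(int,proj("scene",ctrl.get_obs()["ee_pos"])[0]);cv2.imwrite("pics/c4.png",cv2.resize(sc[v-40:v+50,u-70:u+40],(660,540),interpolation=2))
```

```text
t 4.62 [0.6145 0.1085 0.0737] e [179.9641   0.1155  -1.691 ] F [-0.0627  1.2652 -2.0214] M [ 0.1811  0.0403 -0.0231] w 0.0302 | r 0.1519 th -6.71 s -0.0131
s -0.010 dx 0.0007 dy -0.0033 az 0.01
s 0.000 dx 0.0000 dy -0.0100 az 0.00
s 0.010 dx -0.0003 dy -0.0101 az -3.82
s 0.020 dx -0.0003 dy -0.0101 az -3.82
s 0.030 dx -0.0003 dy -0.0101 az -3.82
dz 0.0006701468779577169
```

View pics/c4.png

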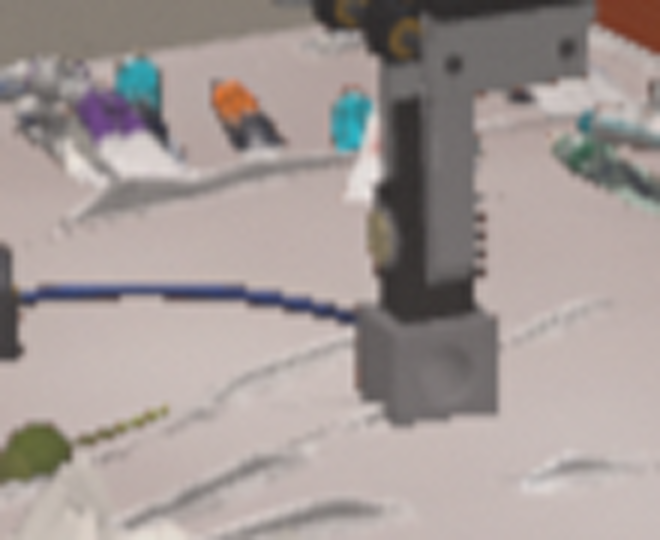

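The foot is at the rod's open end, at crop (355,320), with the lens to the left, and the rod runs behind the foot. Contact force is about zero, so I'm continuing.

Call:
{"method": "play_rows", "body": {
  "commands": [
    {"dx": 0.0005, "dy": -0.004, "dz": 0.0005, "ax": 0, "ay": 0, "az": 0},
    {"dx": 0, "dy": -0.009, "dz": 0.0003, "ax": 0, "ay": 0, "az": 0},
    {"dx": 0, "dy": -0.01, "dz": 0.0003, "ax": 0, "ay": 0, "az": -3.8},
    {"dx": -0.0003, "dy": -0.01, "dz": 0.0003, "ax": 0, "ay": 0, "az": -3.8},
    {"dx": -0.0003, "dy": -0.01, "dz": 0.0003, "ax": 0, "ay": 0, "az": -3.8}
  ]
}}

```text
time_s: 5.03
ee_pos: [0.6141, 0.1543, 0.0724]
eef_rot: [3.141, 0.001, 0.174]
force: [0.8, -0.1, -1.4]
grip_width: 0.0299
```

```bash
python3 -c "
from h import *
follow([.04,.05,.06,.07,.08],.073)"
```

```text
t 5.03 [0.6141 0.1543 0.0724] e [179.9639   0.0592   9.9654] F [ 0.7825 -0.1081 -1.4399] M [ 0.0131 -0.0545  0.0065] w 0.0299 | r 0.1530 th 10.58 s 0.0322
s 0.040 dx -0.0013 dy -0.0079 az -3.61
s 0.050 dx -0.0003 dy -0.0101 az -3.82
s 0.060 dx -0.0003 dy -0.0101 az -3.82
s 0.070 dx -0.0003 dy -0.0101 az -3.82
s 0.080 dx -0.0003 dy -0.0101 az -3.82
dz -0.0006070860540487166
```

Call:
{"method": "play_rows", "body": {
  "commands": [
    {"dx": -0.0013, "dy": -0.008, "dz": -0.0005, "ax": 0, "ay": 0, "az": -3.7},
    {"dx": -0.0004, "dy": -0.01, "dz": 0, "ax": 0, "ay": 0, "az": -3.8},
    {"dx": -0.0004, "dy": -0.01, "dz": 0, "ax": 0, "ay": 0, "az": -3.8},
    {"dx": -0.0004, "dy": -0.01, "dz": 0, "ax": 0, "ay": 0, "az": -3.8},
    {"dx": -0.0004, "dy": -0.01, "dz": 0, "ax": 0, "ay": 0, "az": -3.8}
  ]
}}

```text
time_s: 5.45
ee_pos: [0.596, 0.2033, 0.0727]
eef_rot: [3.141, 0.001, 0.52]
force: [-0.3, -0.3, -1.7]
grip_width: 0.0302
```

```bash
python3 -c "
from h import *
follow([.09,.10,.11,.12,.13],.073)"
```

```text
t 5.45 [0.596  0.2033 0.0727] e [179.9861   0.0486  29.8026] F [-0.2848 -0.3093 -1.6529] M [ 0.002  -0.0054  0.0339] w 0.0302 | r 0.1531 th 30.21 s 0.0835
s 0.090 dx -0.0013 dy -0.0065 az -2.87
s 0.100 dx -0.0003 dy -0.0101 az -3.82
s 0.110 dx -0.0003 dy -0.0101 az -3.82
s 0.120 dx -0.0003 dy -0.0101 az -3.82
s 0.130 dx -0.0003 dy -0.0101 az -3.82
dz -0.00030191982823858654
```

Call:
{"method": "play_rows", "body": {
  "commands": [
    {"dx": -0.0014, "dy": -0.0065, "dz": -0.0003, "ax": 0, "ay": 0, "az": -3},
    {"dx": -0.0005, "dy": -0.01, "dz": 0, "ax": 0, "ay": 0, "az": -3.8},
    {"dx": -0.0005, "dy": -0.01, "dz": 0, "ax": 0, "ay": 0, "az": -3.8},
    {"dx": -0.0005, "dy": -0.01, "dz": 0, "ax": 0, "ay": 0, "az": -3.8},
    {"dx": -0.0005, "dy": -0.01, "dz": 0, "ax": 0, "ay": 0, "az": -3.8}
  ]
}}

```text
time_s: 5.87
ee_pos: [0.5637, 0.2421, 0.073]
eef_rot: [3.141, 0.0, 0.854]
force: [0.3, 0.1, -2.5]
grip_width: 0.0298
```

```bash
python3 -c "
from h import *
follow([.14,.15,.16,.17,.175],.073)"
```

```text
t 5.87 [0.5637 0.2421 0.073 ] e [179.9903   0.0178  48.9337] F [ 0.2632  0.0772 -2.5026] M [-0.0143 -0.0294 -0.0234] w 0.0298 | r 0.1530 th 49.21 s 0.1333
s 0.140 dx -0.0012 dy -0.0068 az -2.84
s 0.150 dx -0.0003 dy -0.0101 az -3.82
s 0.160 dx -0.0003 dy -0.0101 az -3.82
s 0.170 dx -0.0003 dy -0.0101 az -3.82
s 0.175 dx -0.0001 dy -0.0051 az -1.91
dz -2.836209242892962e-06
```

Call:
{"method": "play_rows", "body": {
  "commands": [
    {"dx": -0.0014, "dy": -0.007, "dz": 0, "ax": 0, "ay": 0, "az": -3},
    {"dx": -0.0005, "dy": -0.01, "dz": 0, "ax": 0, "ay": 0, "az": -3.8},
    {"dx": -0.0005, "dy": -0.01, "dz": 0, "ax": 0, "ay": 0, "az": -3.8},
    {"dx": -0.0005, "dy": -0.009, "dz": 0, "ax": 0, "ay": 0, "az": -3.8},
    {"dx": 0, "dy": -0.003, "dz": 0, "ax": 0, "ay": 0, "az": -1.5}
  ]
}}

```text
time_s: 6.28
ee_pos: [0.5274, 0.2657, 0.0732]
eef_rot: [3.141, -0.0, 1.149]
force: [0.2, -0.8, -2.9]
grip_width: 0.03
```

Run:
```python
from h import *
sc=viewer.camera("scene")[:,:,::-1].copy();cv2.imwrite("pics/scene5.png",sc)
tp=viewer.camera("top")[:,:,::-1].copy();cv2.imwrite("pics/top5.png",tp)
follow([.18,.185,.19,.193],.073)
o=ctrl.get_obs()
u,v=map(int,proj("scene",o["ee_pos"])[0]);a=cv2.resize(sc[v-40:v+40,u-50:u+50],(700,560),interpolation=2)
cv2.imwrite("pics/c5.png",a);print(u,v)
```

```text
t 6.38 [0.5281 0.2653 0.0733] e [179.9688  -0.0163  65.5987] F [-0.4268  0.0724 -2.951 ] M [-0.0189 -0.0484 -0.0176] w 0.0299 | r 0.1533 th 65.16 s 0.1751
s 0.180 dx -0.0014 dy -0.0050 az -1.46
s 0.185 dx -0.0001 dy -0.0051 az -1.91
s 0.190 dx -0.0001 dy -0.0051 az -1.91
s 0.193 dx -0.0000 dy -0.0030 az -1.15
dz 0.0002987012118645799
225 154
```

View pics/c5.png

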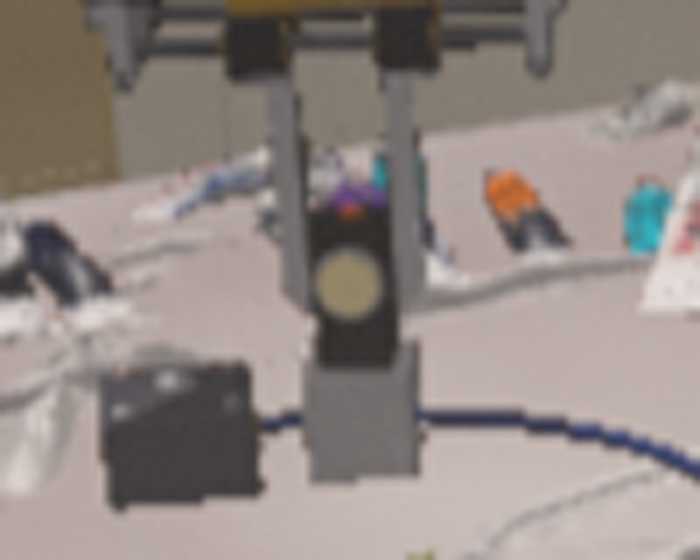

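The rod runs through the foot on both sides, with the lens facing inward. The block face is about 45 crop px to the left of the foot. Closing in slowly.

Call:
{"method": "play_rows", "body": {
  "commands": [
    {"dx": -0.001, "dy": -0.005, "dz": 0.0005, "ax": 0, "ay": 0, "az": -1.7},
    {"dx": -0.0004, "dy": -0.005, "dz": 0, "ax": 0, "ay": 0, "az": -1.9},
    {"dx": -0.0004, "dy": -0.005, "dz": 0, "ax": 0, "ay": 0, "az": -1.9},
    {"dx": 0, "dy": -0.002, "dz": 0.0005, "ax": 0, "ay": 0, "az": -1.5},
    {"dx": 0, "dy": 0, "dz": 0.0003, "ax": 0, "ay": 0, "az": -0.5}
  ]
}}

```text
time_s: 6.8
ee_pos: [0.5121, 0.2696, 0.0719]
eef_rot: [3.14, -0.001, 1.277]
force: [1.1, -0.2, -2.8]
grip_width: 0.0302
```

```bash
python3 -c "
from h import *
follow([.1963],.0715)"
```

```text
t 6.80 [0.5121 0.2696 0.0719] e [179.9238  -0.0335  73.1751] F [ 1.1129 -0.2231 -2.767 ] M [-0.0265 -0.003   0.0376] w 0.0302 | r 0.1514 th 71.36 s 0.1913
s 0.196 dx 0.0007 dy -0.0051 az -0.11
dz 0.0003661956350595741
```

Call:
{"method": "play_rows", "body": {
  "commands": [
    {"dx": 0.0005, "dy": -0.0015, "dz": 0, "ax": 0, "ay": 0, "az": 0},
    {"dx": 0, "dy": -0.001, "dz": 0, "ax": 0, "ay": 0, "az": 0},
    {"dx": 0, "dy": -0.001, "dz": 0, "ax": 0, "ay": 0, "az": 0},
    {"dx": 0, "dy": -0.001, "dz": 0, "ax": 0, "ay": 0, "az": 0},
    {"dx": 0, "dy": -0.001, "dz": 0, "ax": 0, "ay": 0, "az": 0}
  ]
}}

```text
time_s: 7.22
ee_pos: [0.5078, 0.2713, 0.0718]
eef_rot: [3.139, -0.001, 1.274]
force: [5.0, -1.6, -4.9]
grip_width: 0.0301
```

```bash
python3 -c "
from h import *
follow([.1963],.0710)"
```

```text
t 7.22 [0.5078 0.2713 0.0718] e [179.8629  -0.0569  72.998 ] F [ 4.9938 -1.5655 -4.851 ] M [-0.3461 -1.3285  0.0878] w 0.0301 | r 0.1517 th 73.10 s 0.1958
s 0.196 dx 0.0003 dy -0.0005 az -0.28
dz 0.0008009927228465746
```

I have contact with the stop face: about 5 N along the block normal, at s = 195.8 mm against 196.3 mm expected. Lowering to the desk.

Call:
{"method": "play_rows", "body": {
  "commands": [
    {"dx": 0, "dy": -0.0003, "dz": 0.0006, "ax": 0, "ay": 0, "az": -0.2},
    {"dx": 0, "dy": -0.0003, "dz": 0.0008, "ax": 0, "ay": 0, "az": 0},
    {"dx": 0, "dy": -0.0003, "dz": 0.0008, "ax": 0, "ay": 0, "az": 0},
    {"dx": 0, "dy": -0.0003, "dz": 0.0008, "ax": 0, "ay": 0, "az": 0},
    {"dx": 0, "dy": -0.0003, "dz": 0.0008, "ax": 0, "ay": 0, "az": 0}
  ]
}}

```text
time_s: 7.63
ee_pos: [0.5078, 0.2715, 0.0713]
eef_rot: [3.135, -0.002, 1.277]
force: [-1.0, -3.2, 6.7]
grip_width: 0.0305
```

```bash
python3 -c "
from h import *
follow([.1963],.0710)"
```

```text
t 7.63 [0.5078 0.2715 0.0713] e [179.6471  -0.138   73.1862] F [-1.0382 -3.2327  6.7131] M [-0.57    0.4044  0.119 ] w 0.0305 | r 0.1518 th 73.11 s 0.1959
s 0.196 dx 0.0002 dy -0.0005 az -0.09
dz 0.0003190598805982575
```

The lamp is on the desk, with Fz up to +6.7 N. One light push against the stop, then I'll open.

Call:
{"method": "play_rows", "body": {
  "commands": [
    {"dx": 0, "dy": -0.001, "dz": 0.0002, "ax": 0.2, "ay": 0, "az": 0},
    {"dx": 0, "dy": -0.001, "dz": 0.0002, "ax": 0.2, "ay": 0, "az": 0},
    {"dx": 0, "dy": -0.0008, "dz": 0.0002, "ax": 0, "ay": 0, "az": 0},
    {"dx": 0, "dy": -0.0006, "dz": 0.0003, "ax": 0, "ay": 0, "az": 0},
    {"dx": 0, "dy": -0.0004, "dz": 0.0003, "ax": 0, "ay": 0, "az": 0}
  ]
}}

```text
time_s: 8.05
ee_pos: [0.5075, 0.2718, 0.0714]
eef_rot: [3.135, -0.005, 1.278]
force: [1.7, -2.5, 2.2]
grip_width: 0.0298
```

```bash
python3 -c "
from h import *
follow([.1963],.0710)"
```

```text
t 8.05 [0.5075 0.2718 0.0714] e [179.603   -0.2971  73.201 ] F [ 1.7216 -2.5325  2.1906] M [-0.6412 -0.3983  0.1117] w 0.0298 | r 0.1521 th 73.26 s 0.1962
s 0.196 dx -0.0001 dy -0.0001 az -0.08
dz 0.0003965154981840219
```

Call:
{"method": "play_rows", "body": {
  "commands": [
    {"dx": 0, "dy": 0, "dz": 0, "ax": 0, "ay": 0, "az": 0},
    {"dx": 0, "dy": 0, "dz": 0, "ax": 0, "ay": 0, "az": 0},
    {"dx": 0, "dy": 0, "dz": 0, "ax": 0, "ay": 0, "az": 0},
    {"dx": 0, "dy": 0, "dz": 0, "ax": 0, "ay": 0, "az": 0},
    {"dx": 0, "dy": 0, "dz": 0, "ax": 0, "ay": 0, "az": 0}
  ],
  "claw": 0.8
}}

```text
time_s: 8.47
ee_pos: [0.5065, 0.2725, 0.0712]
eef_rot: [3.137, -0.005, 1.277]
force: [-0.6, 0.3, -0.1]
grip_width: 0.0597
```

Call:
{"method": "play_rows", "body": {
  "commands": [
    {"dx": 0, "dy": 0, "dz": 0, "ax": 0, "ay": 0, "az": 0},
    {"dx": 0, "dy": 0, "dz": -0.004, "ax": 0, "ay": 0, "az": 0},
    {"dx": 0, "dy": 0, "dz": -0.015, "ax": 0, "ay": 0, "az": 0},
    {"dx": 0, "dy": 0, "dz": -0.025, "ax": 0, "ay": 0, "az": 0},
    {"dx": 0, "dy": 0, "dz": -0.025, "ax": 0, "ay": 0, "az": 0}
  ]
}}

```text
time_s: 8.88
ee_pos: [0.5036, 0.2713, 0.1376]
eef_rot: [-3.138, 0.001, 1.277]
force: [0.0, 0.7, 0.3]
grip_width: 0.075
```

Raising further and backing off toward -y so both cameras can see the lamp.

Call:
{"method": "play_rows", "body": {
  "commands": [
    {"dx": 0, "dy": 0, "dz": -0.035, "ax": 0, "ay": 0, "az": 0},
    {"dx": 0, "dy": 0.02, "dz": -0.03, "ax": 0, "ay": 0, "az": 0},
    {"dx": 0, "dy": 0.035, "dz": -0.01, "ax": 0, "ay": 0, "az": 0},
    {"dx": -0.02, "dy": 0.035, "dz": 0, "ax": 0, "ay": 0, "az": 0},
    {"dx": -0.03, "dy": 0.02, "dz": 0, "ax": 0, "ay": 0, "az": 0}
  ]
}}

```text
time_s: 9.3
ee_pos: [0.596, 0.1953, 0.2247]
eef_rot: [3.138, -0.005, 1.286]
force: [0.0, 0.3, -1.0]
grip_width: 0.0754
```

Call:
{"method": "play_rows", "body": {
  "commands": [
    {"dx": -0.04, "dy": 0, "dz": 0, "ax": 0, "ay": 0, "az": 0},
    {"dx": -0.04, "dy": 0, "dz": 0, "ax": 0, "ay": 0, "az": 0},
    {"dx": -0.04, "dy": 0, "dz": 0, "ax": 0, "ay": 0, "az": 0},
    {"dx": -0.04, "dy": 0, "dz": 0, "ax": 0, "ay": 0, "az": 0},
    {"dx": -0.04, "dy": 0, "dz": 0, "ax": 0, "ay": 0, "az": 0}
  ]
}}

```text
time_s: 9.72
ee_pos: [0.54, -0.004, 0.224]
eef_rot: [3.137, -0.006, 1.288]
force: [0.4, -0.4, -0.1]
grip_width: 0.0749
```

Call:
{"method": "play_rows", "body": {
  "commands": [
    {"dx": -0.04, "dy": 0, "dz": 0, "ax": 0, "ay": 0, "az": 0},
    {"dx": -0.04, "dy": 0, "dz": 0, "ax": 0, "ay": 0, "az": 0},
    {"dx": -0.04, "dy": 0, "dz": 0, "ax": 0, "ay": 0, "az": 0},
    {"dx": -0.04, "dy": 0, "dz": 0, "ax": 0, "ay": 0, "az": 0},
    {"dx": 0, "dy": 0, "dz": 0, "ax": 0, "ay": 0, "az": 0}
  ]
}}

```text
time_s: 10.13
ee_pos: [0.4898, -0.1686, 0.2252]
eef_rot: [3.134, -0.005, 1.284]
force: [0.2, -0.2, -0.8]
grip_width: 0.0747
```

Run:
```python
from h import *
sc=viewer.camera("scene")[:,:,::-1].copy();cv2.imwrite("pics/scene6.png",sc)
tp=viewer.camera("top")[:,:,::-1].copy();cv2.imwrite("pics/top6.png",tp)
follow([.1963],.0710)
a=cv2.resize(sc[125:215,175:255],(400,450),interpolation=2);b=cv2.resize(tp[170:260,65:145],(400,450),interpolation=2)
cv2.imwrite("pics/c6.png",np.hstack([a,b]))
# pod / reflector change
t0=cv2.imread("pics/top0.png");D=cv2.absdiff(t0,tp).max(2)
print("pod diff",D[195:260,145:185].mean(),"refl diff",D[150:200,350:400].mean())
```

```text
t 10.23 [ 0.4912 -0.1647  0.2253] e [179.5871  -0.3487  73.6672] F [ 0.5418  1.169  -0.0941] M [ 0.0041 -0.0536  0.0304] w 0.0753 | r 0.2921 th -84.61 s -0.2170
s 0.196 dx 0.4234 dy -0.1071 az 0.39
dz 0.1542731896497736
pod diff 26.19153846153846 refl diff 50.5924
```

View pics/c6.png

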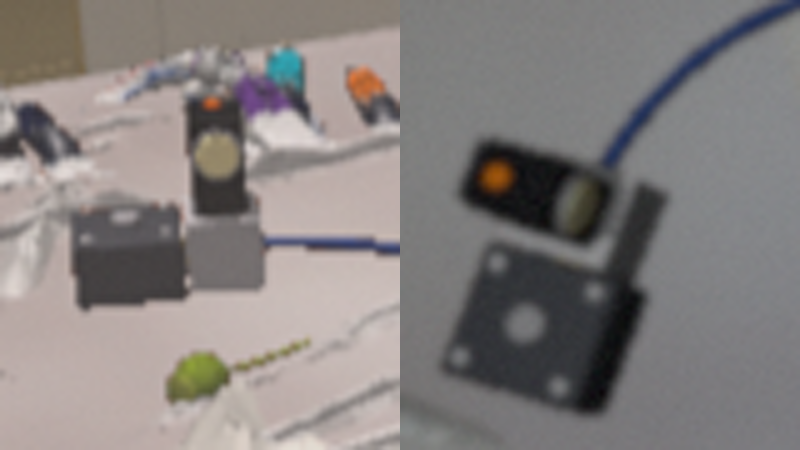

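The right crop (top view) shows the lamp standing at the stop face, parallel to the block, with the knob at (497,177) and the lens at (580,207) toward the arc centre. The left crop (scene view) shows the foot next to the block, with the edges within about 1 px. I'll check this, the pod and the reflector numerically.

Run:
```python
from h import *
s0,s6=cv2.imread("pics/scene2.png"),cv2.imread("pics/scene6.png");t0,t6=cv2.imread("pics/top0.png"),cv2.imread("pics/top6.png")
def cen(i,lo,hi,x,y,w,h):
    m=cv2.inRange(cv2.cvtColor(i[y:y+h,x:x+w],cv2.COLOR_BGR2HSV),lo,hi);v,u=np.nonzero(m);return np.array([u.mean()+x,v.mean()+y,len(u)])
g=((28,90,30),(45,255,255))
print("pod scene",cen(s0,*g,200,185,45,25),cen(s6,*g,200,185,45,25),"top",cen(t0,*g,150,200,40,60),cen(t6,*g,150,200,40,60))
print("refl scene diff",cv2.absdiff(s0,s6)[210:280,355:395].mean(), "ref noise",cv2.absdiff(s0,s6)[190:260,400:550].mean())
o=((5,130,80),(25,255,255))
ka=cen(t6,*o,75,195,25,20)[:2];kb=cen(s6,*o,210,138,15,12)[:2];k,e=tri(ka,kb);print("knob",ka,kb,k,e)
a=np.radians(THH);R=np.array([[np.cos(a),-np.sin(a)],[np.sin(a),np.cos(a)]])
for z in(.1,.102):print("knob local",(plane("top",ka,z)[0,:2]-C)@R)
# housing yaw in top view: far (+y local) long edge of the top face, and far short edge
f=lambda P,z:plane("top",(np.array(P)+.5-[400,0])/5-.5+[65,170],z)[:,:2]
for P in([(487,138),(612,172)],[(463,195),(585,243)],[(487,138),(463,195)]):
    X=f(P,.1);d=X[0]-X[1];print("edge dir",np.degrees(np.arctan2(d[1],d[0])),"local",(X-C)@R)
# scene: foot left/right lower edges and block right edge (crop 5x, origin 175,125), inner faces
F=lambda P:plane("scene",(np.array(P)+.5)/5-.5+[175,125],0.)[:,:2]
X=F([(189,287),(264,290)]);d=X[0]-X[1];print("foot bottom edge local",(X-C)@R,"yaw err",np.degrees(np.arctan2(*((d@R)[:1].tolist()+[(d@R)[1]]))))
X=F([(186,300)]);print("block near corner local (true .117,.022)",(X-C)@R)
```

```text
pod scene [214.25   199.7222  72.    ] [214.     199.7714  70.    ] top [171.8974 245.2222 117.    ] [171.8534 245.2069 116.    ]
refl scene diff 4.132738095238095 ref noise 3.921873015873016
knob [ 83.8077 204.8077] [217.  145.5] [0.5092 0.2764 0.098 ] 0.000847732178972827
knob local [0.156  0.0001]
knob local [0.1551 0.0002]
edge dir 75.06152950027322 local [[ 0.1651 -0.0133]
 [ 0.1127 -0.0149]]
edge dir 69.01425437654538 local [[0.1657 0.0111]
 [0.1127 0.0151]]
edge dir -18.141938437654463 local [[ 0.1651 -0.0133]
 [ 0.1657  0.0111]]
foot bottom edge local [[ 0.143   0.0204]
 [ 0.1287 -0.0196]] yaw err 19.686112266350193
block near corner local (true .117,.022) [[0.1239 0.0229]]
```

The knob sits at local y = 0.1 mm and its x matches home. The pod and reflector are unmoved. Handing in.

```bash
python3 -c "
from h import *
print(workorder.hand_in())"
```

```text
the job is handed in; nothing more can be done
None
```

The black lamp is threaded on the blue rod and stands on the desk against the dark block, lens facing inward. I handed the job in at about 10 s on the robot's clock. I gripped it by its flat sides, put it on the open end 2 mm above the desk, and slid it round, turning it with the rod. It met the block with about 5 N; I then lowered it, pressed it lightly against the stop and let go.

**Position:** After release, the lamp's knob was 0.1 mm from home along the rod, and about 1 mm from where I expected it across the rod.

**Facing:** The gripper was at 73.2° when it let go, against 73.3° for home. Hand-read edges in the top view gave about 72°, with a spread of 69–75°.

**Reflector and pod:** The pod had moved less than 0.3 px in both views. The reflector's scene-view difference was at noise level. The top-view differences were above noise for both, and I put that down to the arm being in that view without checking further.

**Disagreement:** A rough reading of the foot's bottom edge in the scene view suggested about 20° of misalignment. I set it aside because that low-angle view shifts about 5 mm per pixel, and the gripper, the contact with the block and the top view all pointed the other way.

**Refused calls:** My first two move calls were refused for missing keys, and nothing moved.

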